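# Press the sample-cup lids home along the curved tray

### The arm

A 7-joint arm with a two-finger parallel gripper is mounted at the origin on the work surface. World frame = base frame: x ahead of the robot, y to its left, z up, the work surface at z = 0. Lengths are in m, angles in rad, forces in N, time in s.
With the tool pointing down it reaches from about 0.425 to 0.875 m from the base axis. Payload 8.4 kg.
Tool frame: the origin (TCP) lies at the very end of the fingers, on their centre line; the grasp point (between the pads) lies 19 mm behind it; y points along the fingers, x is the direction in which the jaws open and shut, and the axes are right-handed (so a half turn about y gives the same grasp; the last joint's range is limited). The gripper opens to 85 mm and grips with 20 to 120 N. Pads are 22 mm wide; open, the fingers measure 114 mm over their backs; the gripper's body (76 mm by 85 mm) begins 54 mm behind the grasp point. The pads swing forward as they close: fully open they stand 13 mm farther back than shut.
Start: joints at [-1.428, 0.333, 0.04, 1.465, -0.013, 1.343, -0.059], TCP at [0.156, 0.631, 0.21] pointing down, gripper open.
Joint ranges: [-2.58, 2.58], [-0.38, 2.09], [-1.3, 1.39], [0.25, 2.4], [-1.5, 4.64], [0.08, 2.09], [-2.65, 2.65]. Speed limits (rad/s): [2.22, 2.22, 2.79, 2.79, 3.14, 3.14, 3.14].

### API

Orientations are given as a unit quaternion [x, y, z, w].
In Python, from plant import manip, vision gives the robot as it stands.
- The arm moves only by the shell command python3 -m creep 'ROWS' [FORCE]. ROWS is JSON, a list of rows, each a list of 7 numbers: the gripper's target within -1 to 1 (fully open at 1, half-way at 0, shut at -1), then the shift along the world's x, y, z in mm, then the turn, a rotation vector about the world's x, y, z in rad. In form: [[gripper, x, y, z, rx, ry, rz], ...]. A call has 1 to 10 rows; each row shifts and turns the commanded pose from where the row before left it; what a row does not reach is not made up. A row lasts 1/10 s, in which the tool goes at most 50 mm and 8.59 degrees, less where a joint would pass 70% of its speed; a pose out of reach is approached as far as the arm can. A call with a gripper value outside its range is refused whole. The fingers move at their own pace and stop on an object; FORCE is the grip in N (left out, the last holds). Time passes only in rows, so rows that do not move let the fingers close. It gives the time, the measured TCP pose, the force and the opening at its end, in the units of the state.
- manip.get_obs(): the state, without advancing time (a new reading comes with each control period).
- vision.camera(name): name is "scene" or "top" or "wrist"; returns a dict with "pixels" (420x560x3 uint8, red, green, blue), "range_z" (420x560 float32, m along the optical axis (not along the pixel's ray), 0 where there is no reading), "intrinsics" (3x3 intrinsics, pixels), "k1" (the pictures are not rectified: a ray, as slopes to the right and down, at radius r is drawn at 1 + k1 r^2 times it, then the intrinsics apply), "R" (3x3) and "t" (3): a world point X has camera coordinates R X + t. Camera axes: x right, y down, z forward; pixel columns grow to the right and rows downward; lengths in m; the calibration is good to about 2 mm. A picture is of the moment at which its call begins.
- manip.finish_job(): hands the job in, once; it reports no verdict.
The state is a dict: "clock": time; "joint_positions": joint angles; "dq": joint speeds; "tau": joint torques, N m; "tool_pos": TCP position; "ee_rot": TCP orientation; "contact_force": force on the tool from outside, world axes, zero at the start; "ft_torque": the same for the moment, N m; "finger_gap": opening from 0.0 (shut) to 1.0 (fully open).
Only numpy, scipy, OpenCV 4.12 (cv2) and the standard library are available. Lean on these libraries where they do the work, as an engineer would, in place of code of your own. Each camera call takes 0.05 s, during which the arm holds its last target.

### The job

Run a fingertip along the curved row of five lidded sample cups, starting with the lid next to the open rinse pot and going to the far end in one pass, staying low over the row, and gently press each lid straight down until it is fully home before going on to the next. Do not lift, tip or shift the tray, and leave the jar, beaker and flask alone. When the last lid is down, move the hand clear.

Things in the scene. Friction and masses are not known exactly. Their poses are not given: they have to be found in the camera images.
- tray: Grey arc-shaped sample tray, loose on the bench: 60 mm wide, 26 mm high, 290 mm long, 1.6 kg; slides if pushed sideways. Origin on the bench; z up, x outward (convex side). Five lidded cups stand 40 mm apart on an arc of radius 115 mm centred at x = -105 mm; lid 3 at x = 10 mm. Beside lid 1, at the -y end, is an open rinse pot; at the +y end an empty dark seat.
- pot (a point): Centre of the open mouth of the rinse pot (42 mm outside diameter, rim 48 mm above the bench), part of the tray, 54 mm from lid 1. It marks the end of the row at which to begin.
- lid1_top (a point): Highest point of lid 1 counted from the rinse pot: a white plastic disc, 30 mm in diameter, 7.5 mm high with a domed top. This point is 55 mm above the bench when the lid is fully up and 50.5 mm when it is fully home.
- lid1 (a joint): How far lid 1 is pressed down (m): 0 fully up, 0.0045 fully home on its cup, where it stops solidly. It slides straight down against about 3 N of friction and stays where it is left. It starts 0 to 1 mm down.
- lid2_top (a point): Highest point of lid 2 counted from the rinse pot: a white plastic disc, 30 mm in diameter, 7.5 mm high with a domed top. This point is 55 mm above the bench when the lid is fully up and 50.5 mm when it is fully home.
- lid2 (a joint): How far lid 2 is pressed down (m): 0 fully up, 0.0045 fully home on its cup, where it stops solidly. It slides straight down against about 3 N of friction and stays where it is left. It starts 0 to 1 mm down.
- lid3_top (a point): Highest point of lid 3 counted from the rinse pot: a white plastic disc, 30 mm in diameter, 7.5 mm high with a domed top. This point is 55 mm above the bench when the lid is fully up and 50.5 mm when it is fully home.
- lid3 (a joint): How far lid 3 is pressed down (m): 0 fully up, 0.0045 fully home on its cup, where it stops solidly. It slides straight down against about 3 N of friction and stays where it is left. It starts 0 to 1 mm down.
- lid4_top (a point): Highest point of lid 4 counted from the rinse pot: a white plastic disc, 30 mm in diameter, 7.5 mm high with a domed top. This point is 55 mm above the bench when the lid is fully up and 50.5 mm when it is fully home.
- lid4 (a joint): How far lid 4 is pressed down (m): 0 fully up, 0.0045 fully home on its cup, where it stops solidly. It slides straight down against about 3 N of friction and stays where it is left. It starts 0 to 1 mm down.
- lid5_top (a point): Highest point of lid 5 counted from the rinse pot: a white plastic disc, 30 mm in diameter, 7.5 mm high with a domed top. This point is 55 mm above the bench when the lid is fully up and 50.5 mm when it is fully home.
- lid5 (a joint): How far lid 5 is pressed down (m): 0 fully up, 0.0045 fully home on its cup, where it stops solidly. It slides straight down against about 3 N of friction and stays where it is left. It starts 0 to 1 mm down.
- jar_mid (a point): Middle of a loose white screw-capped jar, 48 mm diameter, 85 mm high, standing inside the tray's curve. Leave alone.
- beaker_mid (a point): Middle of a loose glass beaker, 58 mm diameter, 70 mm high, standing outside the curve. Leave alone.
- flask_mid (a point): Middle of a loose brown glass flask, 56 mm diameter, 92 mm high with a narrow neck, standing outside the curve. Leave alone.

How it is judged:
On the way, in this order (a step that is already met when the one before it is completed fails the run):
1. lid 1 (from the rinse pot) is pressed home (value of joint lid1 above 0.0029 m), for 0.1 s.
2. lid 2 (from the rinse pot) is pressed home (value of joint lid2 above 0.0029 m), for 0.1 s.
3. lid 3 (from the rinse pot) is pressed home (value of joint lid3 above 0.0029 m), for 0.1 s.
4. lid 4 (from the rinse pot) is pressed home (value of joint lid4 above 0.0029 m), for 0.1 s.
5. lid 5 (from the rinse pot) is pressed home (value of joint lid5 above 0.0029 m), for 0.1 s.
At the end, for the whole second after the job is handed in: All five lids are within 1.6 mm of fully home; the tray lies flat and at rest within 20 mm of where it was; jar, beaker and flask stand within 20 mm of where they were (value of joint each of lid1, lid2, lid3, lid4, lid5 above 0.0029 m and distance of each of tray, jar_mid, beaker_mid, flask_mid from where it was at the start of the episode below 0.02 m and height (world z) of tray below 0.005 m and angle between tray's own z axis and vertical below 0.05 rad and linear speed of tray below 0.01 m/s); the robot touches nothing.
It fails at once if a lid is pressed home before its neighbour on the rinse-pot side ((value of joint lid2 above 0.0029 m and not (value of joint lid1 above 0.0029 m)) or (value of joint lid3 above 0.0029 m and not (value of joint lid2 above 0.0029 m)) or (value of joint lid4 above 0.0029 m and not (value of joint lid3 above 0.0029 m)) or (value of joint lid5 above 0.0029 m and not (value of joint lid4 above 0.0029 m))).
It fails at once if the fingers press on the tray or a lid with more than 40 N, or another part of the arm presses on them (contact force between the fingers and tray above 40 N or contact force between the arm and tray above 3 N).
It fails at once if the tray is lifted or tilted, or shifted or turned by more than 20 mm (height (world z) of tray above 0.006 m or angle between tray's own z axis and vertical above 0.08 rad or distance of tray from where it was at the start of the episode above 0.02 m or distance of any of lid1_top, lid5_top from where it was at the start of the episode above 0.022 m).
It fails at once if the jar, beaker or flask is lifted, pushed or tipped (its middle moves more than 20 mm) (distance of any of jar_mid, beaker_mid, flask_mid from where it was at the start of the episode above 0.02 m).
It fails at once if between the first and the last lid the hand leaves the row (fingertips more than about 60 mm above the lids, or the hand more than 150 mm sideways from the middle lid) (value of joint lid1 above 0.0029 m and not (value of joint lid5 above 0.0029 m) and (height (world z) of the grasp point above 0.135 m or horizontal distance between the grasp point and lid3_top above 0.15 m)).
It also fails if it takes over 48 s, if anything falls off the work surface, if the arm or the gripper's body presses on something with over 40 N, if the wrist force passes 120 N, or if a joint passes its speed limit or range.

## Working session

There is one attempt and no reset: what is moved stays moved. The work goes in short steps, Python scripts to look and compute and a shell command to move; the robot and the scene stay as the last step left them, time stands still between calls to the robot, and variables do not carry over. Pictures are saved under pics/ and viewed, and the job is handed in when it is done.

```bash
mkdir -p pics; ls
python3 - <<'E'
from plant import manip, vision
import cv2,numpy as np
print(manip.get_obs())
for n in ["scene","top","wrist"]:
    c=vision.camera(n); cv2.imwrite(f"pics/{n}0.png",c["pixels"][:,:,::-1]); np.savez(f"{n}0.npz",**c)
    print(n,c["intrinsics"].tolist(),c["k1"],c["R"].round(4).tolist(),c["t"])
E
```

```text
pics
{'clock': 0.0, 'joint_positions': array([-1.42818774,  0.33392974,  0.03989173,  1.46626741, -0.01337588,
        1.34331214, -0.05848425]), 'dq': array([ 0.00097994,  0.00068372,  0.00092837, -0.00124213, -0.00077838,
       -0.00024475, -0.00059205]), 'tau': array([ 3.68416568e-04, -6.58563781e+01,  1.36550155e+00, -4.05546033e+01,
        1.67774601e-02,  1.30750085e-02, -1.10563283e-05]), 'tool_pos': array([0.15558016, 0.63059752, 0.20901128]), 'ee_rot': array([ 0.55705569,  0.43561439, -0.43646815, -0.55625949]), 'contact_force': array([ 0.10983515,  0.58106433, -0.79504853]), 'ft_torque': array([-0.00364689, -0.03001728, -0.01941373]), 'finger_gap': 0.9952835420720489}
scene [[528.7497012674172, 0.0, 285.58626987856104], [0.0, 528.7497012674172, 205.94930306795487], [0.0, 0.0, 1.0]] 0.012741789493235867 [[-0.8027, 0.596, -0.0211], [0.3389, 0.4268, -0.8384], [-0.4907, -0.6802, -0.5446]] [ 0.4450311  -0.16027553  1.21658974]
top [[508.0025137138408, 0.0, 286.307169482674], [0.0, 508.0025137138408, 220.3078997500988], [0.0, 0.0, 1.0]] -0.18421707083112338 [[0.0076, -0.9999, -0.0112], [-0.9946, -0.0064, -0.1035], [0.1034, 0.0119, -0.9946]] [0.04801772 0.57471541 0.83916029]
wrist [[314.0250067901863, 0.0, 279.3219596714204], [0.0, 314.0250067901863, 213.48362218575343], [0.0, 0.0, 1.0]] -0.014929974445223537 [[0.2388, 0.9711, -0.0023], [0.9351, -0.2293, 0.2701], [0.2618, -0.0666, -0.9628]] [-0.64929913 -0.03681193  0.37982192]
```

View pics/scene0.png

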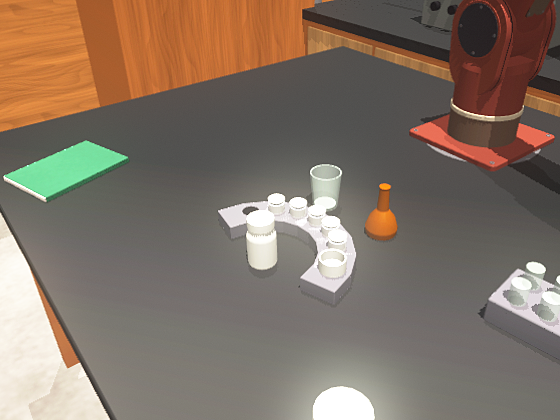

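View pics/top0.png

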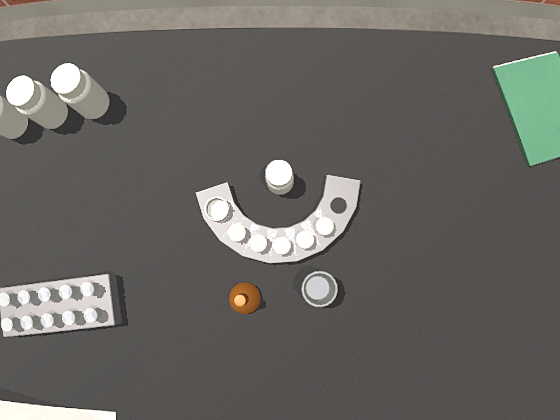

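View pics/wrist0.png

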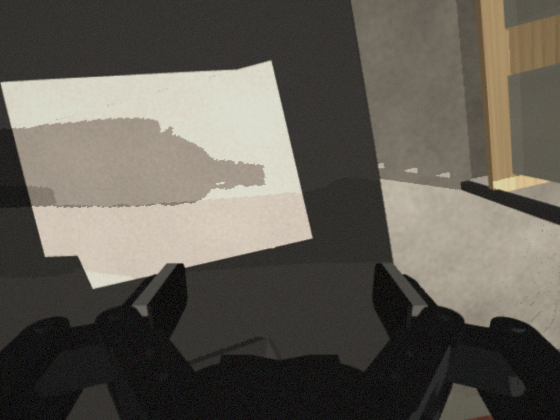

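The top view (up is +x, right is −y) shows the rinse pot at about (217,209). Lids 1–5 run rightward through (237,233), (259,244), (283,245), (306,239) and (325,226), and the dark seat is at (338,205). The jar is at (280,177) inside the curve, the flask at (245,298), and the beaker at (319,289).

```bash
cat > h.py <<'E'
import numpy as np,cv2
def und(c,uv):
    K=c["intrinsics"]; d=np.array([float(c["k1"]),0,0,0])
    return cv2.undistortPoints(np.array(uv,float).reshape(-1,1,2),K,d).reshape(-1,2)
def plane(c,uv,z):
    s=und(c,uv); R=c["R"];t=c["t"]; C=-R.T@t
    d=(R.T@np.c_[s,np.ones(len(s))].T).T
    return C+d*((z-C[2])/d[:,2])[:,None]
def cloud(c):
    v,u=np.mgrid[:420,:560]; s=und(c,np.stack([u.ravel(),v.ravel()],1))
    z=c["range_z"].ravel(); P=np.c_[s*z[:,None],z]
    return ((P-c["t"])@c["R"]).reshape(420,560,3)
E
python3 - <<'E'
from h import *
c=dict(np.load("top0.npz"));P=cloud(c)
img=c["pixels"]; 
print("bench z",np.median(P[300:400,400:500,2]))
roi=np.zeros((420,560),bool);roi[150:330,190:370]=1
# lids: height-based mask
H=P[...,2]
m=((H>.046)&(H<.060)&roi).astype(np.uint8)
w=((img.min(2)>200)&roi).astype(np.uint8)
for nm,mm in(("H",m),("W",w)):
    n,l,st,ce=cv2.connectedComponentsWithStats(mm)
    for i in range(1,n):
        if st[i,4]>60: print(nm,st[i],ce[i].round(1),P[l==i].mean(0).round(4),np.percentile(H[l==i],95).round(4))
for n,uv in dict(lid1=(237,233),lid2=(259,244),lid3=(283,245),lid4=(306,239),lid5=(325,226),pot=(217,209)).items():
    print(n,plane(c,[uv],.053)[0].round(4),P[uv[1],uv[0]].round(4))
for n,a in dict(jar=(250,310,150,200),flask=(220,270,275,320),beak=(295,345,265,315)).items():
    s=P[a[2]:a[3],a[0]:a[1]].reshape(-1,3); s=s[s[:,2]>.06]; print(n,s.mean(0),s.min(0),s.max(0))
big=cv2.resize(img[150:330,190:370,::-1],None,fx=3.3,fy=3.3,interpolation=cv2.INTER_CUBIC);cv2.imwrite("pics/crop.png",big)
E
```

```text
bench z -0.0001977418066061792
H [265 171  29  20 120] [280.9 184. ] [0.6329 0.0612 0.0547] 0.0596
H [204 201  25  20  73] [216.7 212.4] [0.5853 0.1694 0.0475] 0.0493
H [316 217  18  18 247] [324.4 225.9] [ 0.5632 -0.0118  0.0518] 0.0552
H [228 224  18  18 241] [236.2 232.3] [0.5515 0.1352 0.0515] 0.0547
H [296 231  18  18 248] [304.7 239.3] [0.5407 0.0209 0.0513] 0.0546
H [249 234  18  18 244] [257.7 242.7] [0.5344 0.0991 0.0514] 0.0547
H [273 237  18  18 247] [281.6 245.1] [0.5307 0.0594 0.0515] 0.0549
H [305 274  30  30  80] [324.4 290.7] [ 0.4558 -0.0119  0.0532] 0.0586
W [266 160  26  28 547] [278.1 172.4] [0.6466 0.0652 0.0856] 0.0863
W [ 196  175  163   88 5785] [278.6 223. ] [0.5694 0.065  0.0352] 0.0533
W [302 272  35  34 118] [318.7 288.9] [ 0.459  -0.0017  0.0675] 0.0714
W [307 277  22  22 384] [317.2 287.5] [ 0.4595 -0.0025  0.0035] 0.0061
lid1 [0.5502 0.1338 0.053 ] [0.5501 0.1336 0.0546]
lid2 [0.5321 0.0968 0.053 ] [0.5322 0.0969 0.0514]
lid3 [0.5308 0.0569 0.053 ] [0.5308 0.0569 0.0532]
lid4 [0.541  0.0188 0.053 ] [0.5411 0.0188 0.0516]
lid5 [ 0.5629 -0.0127  0.053 ] [ 0.5627 -0.0126  0.0545]
pot [0.5903 0.1682 0.053 ] [0.5933 0.1718 0.0291]
jar [0.64305713 0.06409602 0.09728701] [0.48449899 0.04168308 0.06006774] [0.66796328 0.08522998 0.89460424]
flask [0.44514347 0.117488   0.14533815] [0.43327389 0.04168308 0.06109394] [0.48449899 0.13307477 0.89460424]
beak [ 0.45944759 -0.00403517  0.08130753] [ 0.4313992  -0.03145654  0.06038318] [0.48809074 0.04168308 0.89460424]
```

View pics/crop.png

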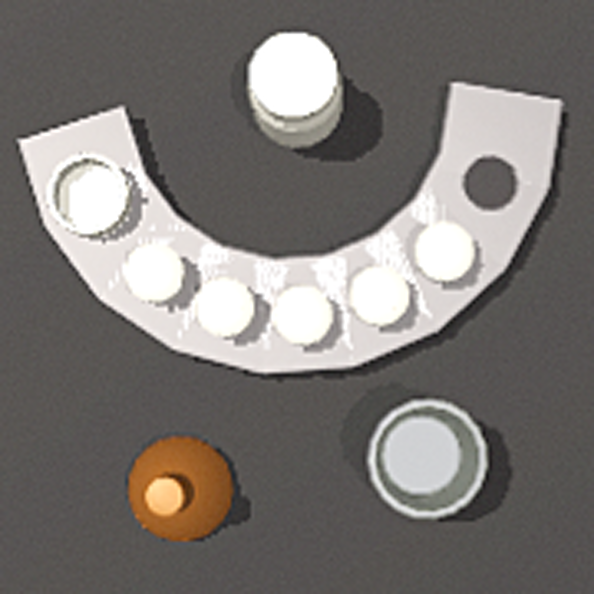

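Lid spacing comes out at 40 mm, which matches the description, and the pot end is at +y. I'll close the gripper and travel toward lid 1 while staying high.

```bash
python3 -m creep '[[-1,20,-25,0,0,0,0],[-1,20,-25,0,0,0,0],[-1,20,-25,0,0,0,0],[-1,20,-25,0,0,0,0],[-1,20,-25,0,0,0,0],[-1,20,-25,0,0,0,0],[-1,20,-25,0,0,0,0],[-1,20,-25,0,0,0,0],[-1,20,-25,0,0,0,0],[-1,20,-25,0,0,0,0]]' 20
```

```text
clock: 1.15
tool_pos: [0.3563, 0.3798, 0.2098]
ee_rot: [0.557, 0.436, -0.436, -0.557]
contact_force: [-0.0, 0.5, 1.4]
finger_gap: 0.002
```

```bash
python3 -m creep '[[-1,25,-31,0,0,0,0],[-1,25,-31,0,0,0,0],[-1,25,-31,0,0,0,0],[-1,25,-31,0,0,0,0],[-1,25,-31,-15,0,0,0],[-1,25,-31,-20,0,0,0],[-1,25,-31,-25,0,0,0],[-1,20,-28,-25,0,0,0],[-1,0,0,-20,0,0,0],[-1,0,0,0,0,0,0]]'
python3 - <<'E'
from h import *
from plant import manip,vision
o=manip.get_obs();print(o["tool_pos"],o["contact_force"],o["finger_gap"])
for n in("scene","wrist"):
    c=vision.camera(n);np.savez(n+"1.npz",**c);im=c["pixels"][:,:,::-1]
    if n=="scene": im=cv2.resize(im[130:310,190:410],None,fx=3.3,fy=3.3)
    cv2.imwrite(f"pics/{n}1.png",im)
E
```

```text
clock: 2.15
tool_pos: [0.549, 0.1344, 0.102]
ee_rot: [-0.557, -0.434, 0.437, 0.557]
contact_force: [-0.9, 1.0, 0.4]
finger_gap: 0.002
[0.54899303 0.13435866 0.10200643] [-0.86949831  0.95477172  0.37394198] 0.0019915032745739377
```

View pics/scene1.png

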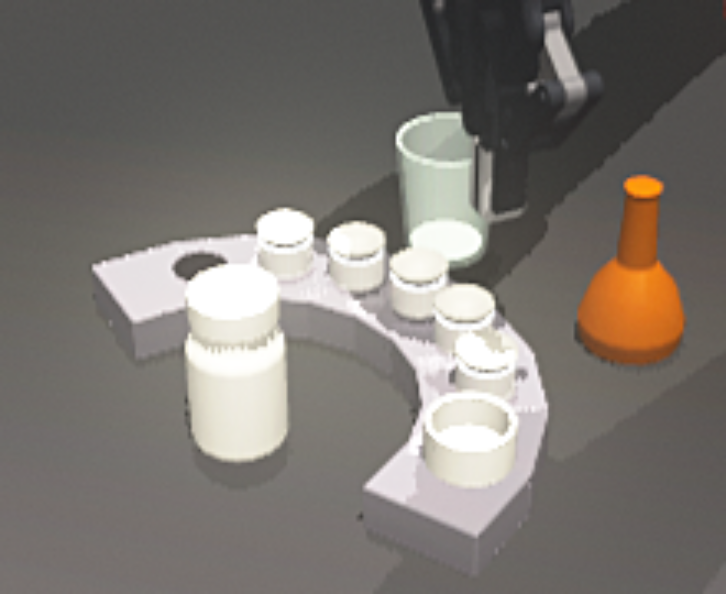

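View pics/wrist1.png

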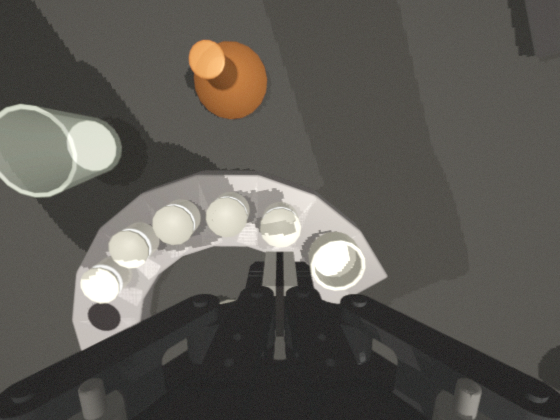

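The scene crop shows the closed tip at about (495,210), above lid 1 at (485,360). In the wrist view lid 1 is at (281,228), next to the pot at (338,265). I'll cross-check the lid positions in the wrist view.

Run:
```python
from h import *
c=dict(np.load("wrist1.npz"));P=cloud(c);H=P[...,2]
m=((H>.0455)&(H<.059)).astype(np.uint8)
n,l,st,ce=cv2.connectedComponentsWithStats(m)
for i in range(1,n):
    if st[i,4]>150:
        q=P[l==i]; print(ce[i].round(),q.mean(0).round(4),((q.min(0)+q.max(0))/2).round(4),np.percentile(q[:,2],95).round(4))
```

```text
[229.  79.] [0.4476 0.1269 0.0492] [0.4433 0.1237 0.0522] 0.0576
[ 84. 145.] [0.4641 0.0199 0.0525] [0.4629 0.0149 0.0523] 0.0584
[ 26. 151.] [ 0.458  -0.0208  0.0526] [ 0.4614 -0.014   0.0522] 0.0585
[226. 216.] [0.5358 0.0999 0.0529] [0.5367 0.099  0.0512] 0.0554
[172. 224.] [0.532  0.0607 0.0533] [0.5329 0.0593 0.0517] 0.0559
[280. 227.] [0.5526 0.1354 0.0533] [0.554  0.1351 0.0519] 0.0557
[129. 248.] [0.5421 0.0228 0.0531] [0.5429 0.0209 0.0515] 0.0557
[337. 264.] [0.5938 0.1707 0.0484] [0.5941 0.1704 0.048 ] 0.0499
[100. 284.] [ 0.5644 -0.0094  0.0534] [ 0.5656 -0.0119  0.0516] 0.056
```

Both views agree within 2 mm. Now descending on lid 1.

```bash
python3 -m creep '[[-1,3,1,-15,0,0,0],[-1,0,0,-15,0,0,0],[-1,0,0,-10,0,0,0],[-1,0,0,-4,0,0,0],[-1,0,0,-2,0,0,0],[-1,0,0,-1,0,0,0],[-1,0,0,0,0,0,0]]'; python3 -m creep '[[-1,0,0,-1,0,0,0],[-1,0,0,0,0,0,0]]';python3 -m creep '[[-1,0,0,-1,0,0,0],[-1,0,0,0,0,0,0]]'
```

```text
clock: 2.95
tool_pos: [0.5539, 0.1371, 0.0582]
ee_rot: [0.557, 0.436, -0.436, -0.557]
contact_force: [0.5, -0.9, 0.5]
finger_gap: -0.0
clock: 3.15
tool_pos: [0.5538, 0.1371, 0.0571]
ee_rot: [0.557, 0.436, -0.436, -0.557]
contact_force: [-1.5, -1.4, 0.2]
finger_gap: 0.001
clock: 3.35
tool_pos: [0.5536, 0.1371, 0.0559]
ee_rot: [-0.557, -0.436, 0.436, 0.557]
contact_force: [-0.0, 0.3, 0.1]
finger_gap: -0.003
```

```bash
python3 -m creep '[[-1,-2,-2,0,0,0,0],[-1,0,0,-1,0,0,0],[-1,0,0,0,0,0,0]]'; python3 -m creep '[[-1,0,0,-1,0,0,0],[-1,0,0,0,0,0,0]]';python3 -m creep '[[-1,0,0,-1,0,0,0],[-1,0,0,0,0,0,0]]'
```

```text
clock: 3.65
tool_pos: [0.5515, 0.1349, 0.0548]
ee_rot: [-0.557, -0.436, 0.436, 0.557]
contact_force: [0.2, -0.5, 0.7]
finger_gap: 0.0
clock: 3.85
tool_pos: [0.5516, 0.1351, 0.0538]
ee_rot: [-0.557, -0.436, 0.436, 0.557]
contact_force: [0.1, -0.1, 1.1]
finger_gap: -0.001
clock: 4.05
tool_pos: [0.5516, 0.1351, 0.0528]
ee_rot: [0.557, 0.436, -0.436, -0.557]
contact_force: [0.4, 0.4, -0.1]
finger_gap: -0.002
```

```bash
python3 -m creep '[[-1,0,0,-1,0,0,0],[-1,0,0,0,0,0,0]]'
```

```text
clock: 4.25
tool_pos: [0.5516, 0.1351, 0.0518]
ee_rot: [0.557, 0.436, -0.436, -0.557]
contact_force: [0.8, 0.4, -0.7]
finger_gap: 0.001
```

```bash
cat > look.py <<'E'
import sys
from h import *
from plant import manip,vision
o=manip.get_obs();print(o["tool_pos"].round(4),o["contact_force"].round(2))
k=sys.argv[1]
c=vision.camera("scene")
cv2.imwrite(f"pics/s{k}.png",cv2.resize(c["pixels"][170:300,210:370,::-1],None,fx=4.5,fy=4.5,interpolation=cv2.INTER_CUBIC))
c=vision.camera("wrist");P=cloud(c);H=P[...,2]
cv2.imwrite(f"pics/w{k}.png",c["pixels"][:,:,::-1])
E
python3 look.py 2
```

```text
[0.5516 0.1351 0.0518] [ 0.84  0.41 -0.69]
```

View pics/s2.png

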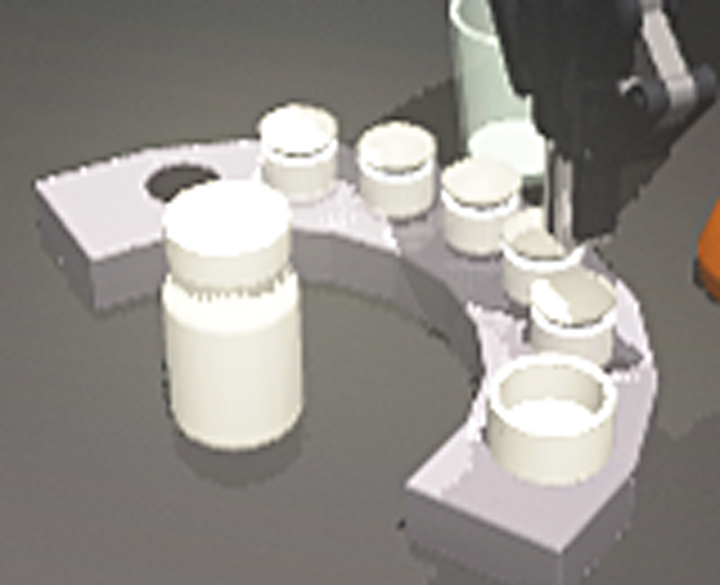

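View pics/w2.png

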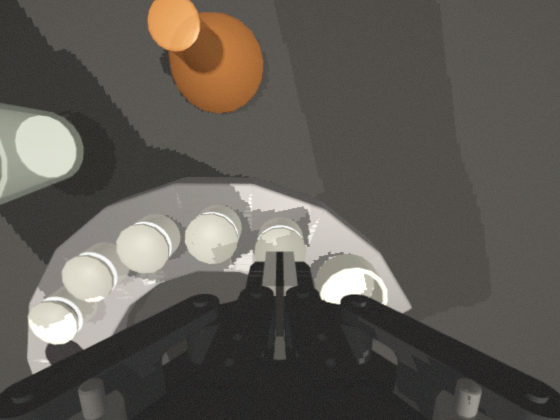

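The scene crop shows the tip at about (575,240), apparently above or behind lid 1 at (575,300), and there is still no contact force. I'll locate the tip itself from depth.

Run:
```python
from h import *
from plant import vision
for n in("scene","top"):
    c=vision.camera(n);np.savez(n+"3.npz",**c);P=cloud(c)
    if n=="scene":
        for v in range(205,250,2):
            print(v,[tuple((P[v,u]*1000).round().astype(int)) for u in (331,334,337,340,344)])
    else:
        q=P[150:330,190:370].reshape(-1,3);s=q[(abs(q[:,0]-.552)<.06)&(abs(q[:,1]-.135)<.06)&(q[:,2]>.03)&(q[:,2]<.1)];print(len(s))
        cv2.imwrite("pics/t3.png",cv2.resize(c["pixels"][150:330,190:370,::-1],None,fx=3.3,fy=3.3))
```

```text
205 [(np.int64(561), np.int64(128), np.int64(103)), (np.int64(565), np.int64(139), np.int64(110)), (np.int64(562), np.int64(142), np.int64(110)), (np.int64(572), np.int64(159), np.int64(123)), (np.int64(573), np.int64(169), np.int64(128))]
207 [(np.int64(563), np.int64(130), np.int64(100)), (np.int64(566), np.int64(140), np.int64(107)), (np.int64(562), np.int64(142), np.int64(106)), (np.int64(569), np.int64(157), np.int64(117)), (np.int64(568), np.int64(164), np.int64(120))]
209 [(np.int64(562), np.int64(129), np.int64(96)), (np.int64(564), np.int64(138), np.int64(102)), (np.int64(562), np.int64(142), np.int64(103)), (np.int64(561), np.int64(148), np.int64(106)), (np.int64(553), np.int64(148), np.int64(102))]
211 [(np.int64(562), np.int64(130), np.int64(93)), (np.int64(563), np.int64(137), np.int64(97)), (np.int64(561), np.int64(141), np.int64(99)), (np.int64(560), np.int64(147), np.int64(101)), (np.int64(555), np.int64(150), np.int64(101))]
213 [(np.int64(563), np.int64(130), np.int64(90)), (np.int64(564), np.int64(138), np.int64(94)), (np.int64(561), np.int64(142), np.int64(95)), (
[... 3620 characters left out ...]
p.int64(568), np.int64(139), np.int64(37)), (np.int64(566), np.int64(143), np.int64(38)), (np.int64(562), np.int64(145), np.int64(37)), (np.int64(558), np.int64(149), np.int64(38)), (np.int64(552), np.int64(150), np.int64(36))]
247 [(np.int64(569), np.int64(140), np.int64(34)), (np.int64(568), np.int64(145), np.int64(37)), (np.int64(563), np.int64(147), np.int64(36)), (np.int64(559), np.int64(149), np.int64(34)), (np.int64(552), np.int64(151), np.int64(32))]
249 [(np.int64(584), np.int64(156), np.int64(47)), (np.int64(582), np.int64(161), np.int64(48)), (np.int64(576), np.int64(162), np.int64(47)), (np.int64(559), np.int64(150), np.int64(31)), (np.int64(551), np.int64(150), np.int64(27))]
99
```

View pics/t3.png

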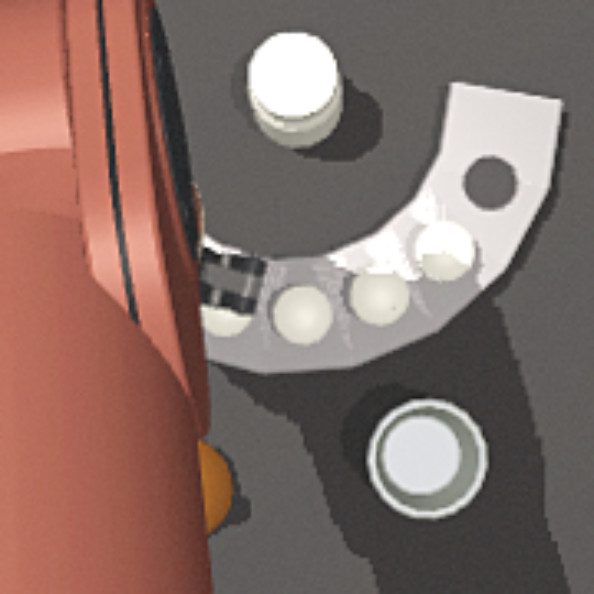

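Scene depth puts the real finger end at about z = 74 mm while the reported TCP z is 52 mm. The tip is therefore about 20 mm higher than reported, though its xy agrees. That explains the missing force, so I'll lower it further, relying on force and vision.

```bash
python3 -m creep '[[-1,0,0,-4,0,0,0],[-1,0,0,-3,0,0,0],[-1,0,0,-3,0,0,0],[-1,0,0,-2,0,0,0],[-1,0,0,0,0,0,0]]'; python3 -m creep '[[-1,0,0,-1,0,0,0],[-1,0,0,0,0,0,0]]';python3 -m creep '[[-1,0,0,-1,0,0,0],[-1,0,0,0,0,0,0]]'; python3 -m creep '[[-1,0,0,-1,0,0,0],[-1,0,0,0,0,0,0]]'
```

```text
clock: 4.95
tool_pos: [0.5514, 0.135, 0.0395]
ee_rot: [-0.557, -0.436, 0.436, 0.557]
contact_force: [-0.3, -0.7, 0.1]
finger_gap: -0.001
clock: 5.15
tool_pos: [0.5517, 0.135, 0.0389]
ee_rot: [0.557, 0.436, -0.436, -0.557]
contact_force: [-0.1, 0.2, 0.1]
finger_gap: 0.003
clock: 5.35
tool_pos: [0.5516, 0.135, 0.0379]
ee_rot: [0.557, 0.436, -0.436, -0.557]
contact_force: [-0.5, -0.2, -0.2]
finger_gap: -0.001
clock: 5.55
tool_pos: [0.5516, 0.1351, 0.0368]
ee_rot: [-0.557, -0.436, 0.436, 0.557]
contact_force: [0.4, 0.6, 0.8]
finger_gap: -0.005
```

```bash
python3 -m creep '[[-1,0,0,-1,0,0,0],[-1,0,0,0,0,0,0]]'; python3 look.py 4;python3 - <<'E'
from h import *
from plant import vision
c=vision.camera("scene");P=cloud(c)
for v in range(219,236):
    print(v,[(P[v,u]*1000).round().astype(int).tolist() for u in (334,337,340)])
E
```

```text
clock: 5.75
tool_pos: [0.5515, 0.135, 0.0358]
ee_rot: [-0.557, -0.436, 0.436, 0.557]
contact_force: [-1.0, -0.7, -0.1]
finger_gap: -0.002
[0.5515 0.135  0.0358] [-0.96 -0.71 -0.12]
219 [[564, 139, 84], [561, 142, 84], [561, 149, 88]]
220 [[565, 140, 83], [561, 142, 82], [559, 147, 85]]
221 [[564, 139, 81], [562, 143, 82], [560, 148, 83]]
222 [[564, 140, 79], [562, 144, 80], [559, 147, 81]]
223 [[564, 139, 76], [560, 142, 77], [560, 148, 80]]
224 [[564, 139, 75], [562, 144, 77], [559, 147, 77]]
225 [[565, 141, 74], [562, 144, 75], [560, 148, 76]]
226 [[564, 139, 71], [561, 143, 72], [559, 148, 74]]
227 [[564, 140, 70], [562, 144, 71], [560, 149, 73]]
228 [[564, 139, 68], [561, 143, 68], [560, 148, 70]]
229 [[563, 138, 64], [562, 144, 67], [560, 148, 69]]
230 [[565, 141, 65], [562, 145, 66], [558, 147, 66]]
231 [[563, 139, 61], [562, 144, 64], [558, 146, 63]]
232 [[564, 140, 61], [559, 141, 59], [553, 141, 56]]
233 [[559, 135, 53], [560, 142, 58], [552, 140, 53]]
234 [[560, 136, 52], [558, 140, 54], [553, 141, 52]]
235 [[562, 137, 52], [559, 141, 53], [555, 144, 53]]
```

View pics/s4.png

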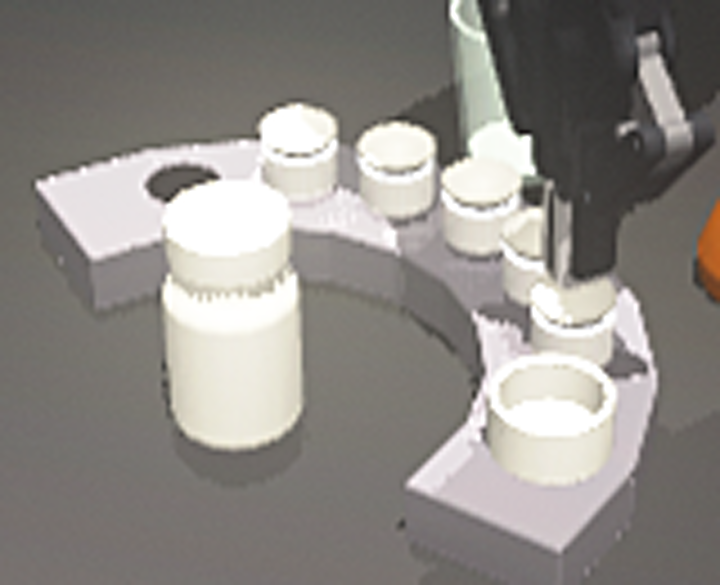

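The scene crop shows the tip at about (585,280), just above the lid and still about 3–4 mm off. Continuing down.

```bash
python3 -m creep '[[-1,0,0,-1,0,0,0],[-1,0,0,-1,0,0,0],[-1,0,0,0,0,0,0]]'; python3 -m creep '[[-1,0,0,-1,0,0,0],[-1,0,0,0,0,0,0]]';python3 -m creep '[[-1,0,0,-1,0,0,0],[-1,0,0,0,0,0,0]]'; python3 -m creep '[[-1,0,0,-1,0,0,0],[-1,0,0,0,0,0,0]]'
```

```text
clock: 6.2
tool_pos: [0.5515, 0.1351, 0.0337]
ee_rot: [-0.557, -0.436, 0.436, 0.557]
contact_force: [-0.5, -0.2, -0.2]
finger_gap: -0.003
clock: 6.4
tool_pos: [0.5517, 0.1351, 0.0329]
ee_rot: [0.557, 0.436, -0.436, -0.557]
contact_force: [0.0, -0.3, 1.1]
finger_gap: 0.002
clock: 6.6
tool_pos: [0.5517, 0.1351, 0.0319]
ee_rot: [0.557, 0.436, -0.436, -0.557]
contact_force: [-1.0, -0.1, 1.9]
finger_gap: 0.003
clock: 6.8
tool_pos: [0.5517, 0.1351, 0.0309]
ee_rot: [0.557, 0.436, -0.436, -0.557]
contact_force: [-0.6, -0.8, 2.6]
finger_gap: -0.005
```

Contact at about z = 32 mm, with roughly the 3 N friction expected. Continuing to the solid stop.

```bash
for i in 1 ; do python3 -m creep '[[-1,0,0,-1,0,0,0],[-1,0,0,0,0,0,0]]'; done; python3 -m creep '[[-1,0,0,-0.5,0,0,0],[-1,0,0,0,0,0,0]]'
```

```text
clock: 7.0
tool_pos: [0.5517, 0.1351, 0.0298]
ee_rot: [0.557, 0.436, -0.436, -0.557]
contact_force: [-0.8, 0.3, 1.1]
finger_gap: 0.0
clock: 7.2
tool_pos: [0.5517, 0.1351, 0.0294]
ee_rot: [0.557, 0.436, -0.436, -0.557]
contact_force: [0.7, -0.7, 2.1]
finger_gap: 0.001
```

```bash
python3 -m creep '[[-1,0,0,-0.5,0,0,0],[-1,0,0,0,0,0,0]]'
```

```text
clock: 7.4
tool_pos: [0.5517, 0.135, 0.029]
ee_rot: [0.557, 0.436, -0.436, -0.557]
contact_force: [-1.0, -1.2, 4.7]
finger_gap: 0.001
```

```bash
python3 -m creep '[[-1,0,0,-0.5,0,0,0],[-1,0,0,0,0,0,0]]'
```

```text
clock: 7.6
tool_pos: [0.5518, 0.1351, 0.0289]
ee_rot: [-0.557, -0.436, 0.436, 0.557]
contact_force: [-2.8, -1.4, 9.2]
finger_gap: -0.003
```

```bash
python3 -m creep '[[-1,0,0,-0.5,0,0,0],[-1,0,0,0,0,0,0]]'; python3 -m creep '[[-1,0,0,4,0,0,0],[-1,0,0,6,0,0,0],[-1,0,0,0,0,0,0]]'; python3 -m creep '[[-1,-6,-12,0,0,0,0],[-1,-6,-12,0,0,0,0],[-1,-5,-12,0,0,0,0],[-1,0,0,0,0,0,0],[-1,0,0,0,0,0,0]]'
```

```text
clock: 7.8
tool_pos: [0.5518, 0.1351, 0.0288]
ee_rot: [-0.557, -0.436, 0.436, 0.557]
contact_force: [-5.0, -2.0, 13.1]
finger_gap: -0.002
clock: 8.1
tool_pos: [0.5521, 0.1352, 0.0386]
ee_rot: [0.557, 0.436, -0.436, -0.557]
contact_force: [0.3, 0.7, 0.5]
finger_gap: -0.0
clock: 8.6
tool_pos: [0.5346, 0.0987, 0.038]
ee_rot: [-0.557, -0.436, 0.436, 0.557]
contact_force: [0.5, 0.3, -1.2]
finger_gap: 0.001
```

```bash
python3 look.py 5; python3 -m creep '[[-1,0,0,-2,0,0,0],[-1,0,0,-2,0,0,0],[-1,0,0,0,0,0,0]]'; python3 -m creep '[[-1,0,0,-1,0,0,0],[-1,0,0,-1,0,0,0],[-1,0,0,0,0,0,0]]'
```

```text
[0.5346 0.0987 0.038 ] [ 0.52  0.26 -1.17]
clock: 9.0
tool_pos: [0.5344, 0.0993, 0.0334]
ee_rot: [-0.557, -0.436, 0.436, 0.557]
contact_force: [0.7, -0.3, -0.0]
finger_gap: -0.001
clock: 9.3
tool_pos: [0.5347, 0.0992, 0.0319]
ee_rot: [-0.557, -0.436, 0.436, 0.557]
contact_force: [0.3, 1.3, 1.3]
finger_gap: 0.001
```

View pics/s5.png

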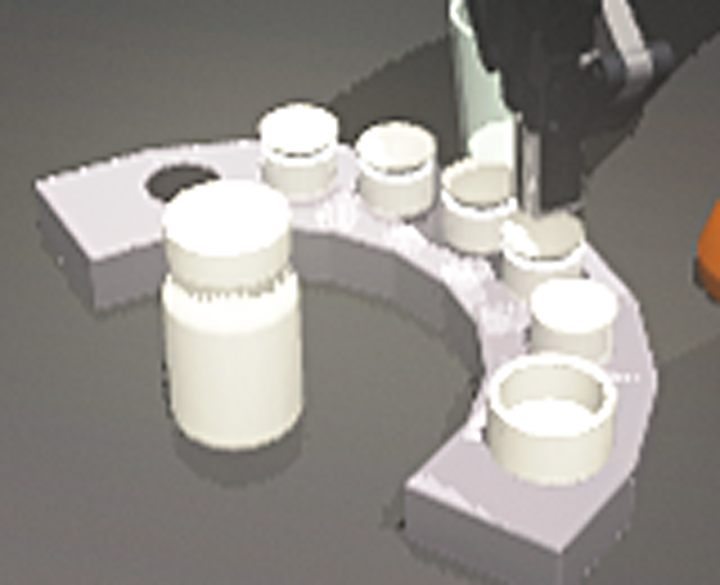

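Lid 1 at (572,305) is now flush, with the dark gap line gone. Lids 2–5 still show the gap, and the tray hasn't moved. The tip is over lid 2, so I'll press it.

```bash
python3 -m creep '[[-1,0,0,-1,0,0,0],[-1,0,0,-1,0,0,0],[-1,0,0,-0.5,0,0,0],[-1,0,0,0,0,0,0]]'; python3 -m creep '[[-1,0,0,-0.5,0,0,0],[-1,0,0,0,0,0,0]]'
```

```text
clock: 9.7
tool_pos: [0.5347, 0.0992, 0.0294]
ee_rot: [-0.557, -0.436, 0.436, 0.557]
contact_force: [-0.8, 0.7, 2.3]
finger_gap: -0.001
clock: 9.9
tool_pos: [0.5347, 0.0992, 0.029]
ee_rot: [-0.557, -0.436, 0.436, 0.557]
contact_force: [-0.3, 0.7, 3.9]
finger_gap: -0.001
```

```bash
python3 -m creep '[[-1,0,0,-0.5,0,0,0],[-1,0,0,0,0,0,0]]'
```

```text
clock: 10.1
tool_pos: [0.5347, 0.0992, 0.0289]
ee_rot: [-0.557, -0.436, 0.436, 0.557]
contact_force: [-4.1, 0.6, 9.4]
finger_gap: 0.003
```

```bash
python3 -m creep '[[-1,0,0,-0.5,0,0,0],[-1,0,0,0,0,0,0]]'
```

```text
clock: 10.3
tool_pos: [0.5348, 0.0992, 0.0288]
ee_rot: [-0.557, -0.436, 0.436, 0.557]
contact_force: [-5.4, -0.4, 14.5]
finger_gap: -0.0
```

Lid 2 is solid. On to lid 3.

```bash
python3 -m creep '[[-1,0,0,4,0,0,0],[-1,0,0,6,0,0,0],[-1,0,0,0,0,0,0],[-1,-1,-13,0,0,0,0],[-1,-1,-13,0,0,0,0],[-1,-1,-14,0,0,0,0],[-1,0,0,0,0,0,0],[-1,0,0,0,0,0,0]]'; python3 -m creep '[[-1,0,0,-2,0,0,0],[-1,0,0,-2,0,0,0],[-1,0,0,-1,0,0,0],[-1,0,0,-1,0,0,0],[-1,0,0,0,0,0,0]]'
```

```text
clock: 11.1
tool_pos: [0.5316, 0.0584, 0.0379]
ee_rot: [-0.557, -0.436, 0.436, 0.557]
contact_force: [0.2, 0.7, -0.4]
finger_gap: -0.003
clock: 11.6
tool_pos: [0.5317, 0.0595, 0.0319]
ee_rot: [-0.556, -0.436, 0.436, 0.557]
contact_force: [0.0, 0.5, 0.9]
finger_gap: 0.0
```

```bash
python3 -m creep '[[-1,0,0,-1,0,0,0],[-1,0,0,-1,0,0,0],[-1,0,0,-0.5,0,0,0],[-1,0,0,0,0,0,0]]'; python3 -m creep '[[-1,0,0,-0.5,0,0,0],[-1,0,0,0,0,0,0]]'
```

```text
clock: 12.0
tool_pos: [0.5318, 0.0591, 0.0294]
ee_rot: [0.557, 0.436, -0.436, -0.557]
contact_force: [-0.4, 1.4, 1.4]
finger_gap: -0.002
clock: 12.2
tool_pos: [0.5318, 0.0591, 0.0291]
ee_rot: [0.557, 0.436, -0.436, -0.557]
contact_force: [-1.1, 1.7, 4.3]
finger_gap: 0.003
```

```bash
python3 -m creep '[[-1,0,0,-0.5,0,0,0],[-1,0,0,0,0,0,0]]'
```

```text
clock: 12.4
tool_pos: [0.5318, 0.0591, 0.0289]
ee_rot: [-0.557, -0.436, 0.436, 0.557]
contact_force: [-2.9, 1.1, 8.9]
finger_gap: -0.0
```

```bash
python3 -m creep '[[-1,0,0,-0.5,0,0,0],[-1,0,0,0,0,0,0]]';  python3 -m creep '[[-1,0,0,4,0,0,0],[-1,0,0,6,0,0,0],[-1,0,0,0,0,0,0],[-1,3,-13,0,0,0,0],[-1,3,-13,0,0,0,0],[-1,4,-12,0,0,0,0],[-1,0,0,0,0,0,0],[-1,0,0,0,0,0,0]]'; python3 look.py 6; python3 -m creep '[[-1,0,0,-2,0,0,0],[-1,0,0,-2,0,0,0],[-1,0,0,-1,0,0,0],[-1,0,0,-1,0,0,0],[-1,0,0,0,0,0,0]]'
```

```text
clock: 12.6
tool_pos: [0.5319, 0.0592, 0.0288]
ee_rot: [-0.557, -0.436, 0.436, 0.557]
contact_force: [-6.1, 1.2, 14.1]
finger_gap: -0.002
clock: 13.4
tool_pos: [0.5417, 0.0204, 0.0377]
ee_rot: [-0.557, -0.436, 0.436, 0.557]
contact_force: [0.2, 0.6, 0.2]
finger_gap: -0.003
[0.5417 0.0204 0.0377] [0.18 0.61 0.22]
clock: 14.0
tool_pos: [0.5416, 0.0214, 0.0319]
ee_rot: [-0.557, -0.436, 0.436, 0.557]
contact_force: [0.7, 0.0, 0.1]
finger_gap: -0.0
```

View pics/s6.png

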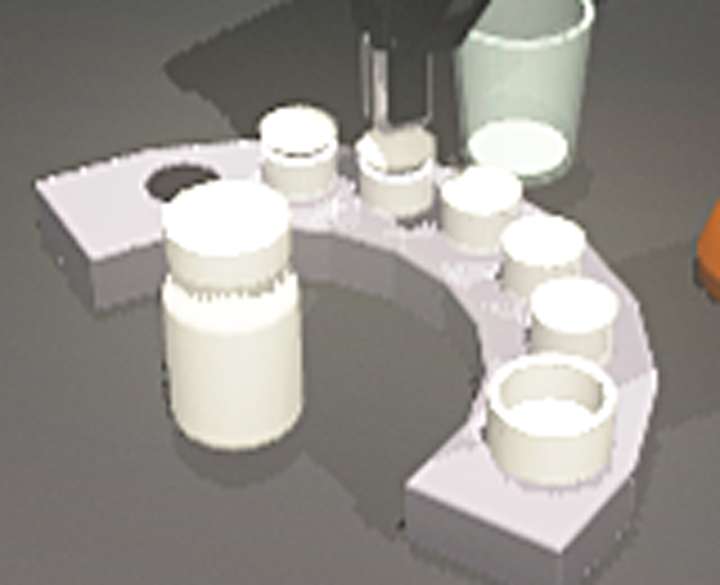

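Lids 1–3, at (572,305), (543,245) and (482,190), are flush. Lids 4 (397,155) and 5 (298,130) are still up, and the tray has not moved.

```bash
python3 -m creep '[[-1,0,0,-1,0,0,0],[-1,0,0,-1,0,0,0],[-1,0,0,-0.5,0,0,0],[-1,0,0,0,0,0,0]]'; python3 -m creep '[[-1,0,0,-0.5,0,0,0],[-1,0,0,0,0,0,0]]'
```

```text
clock: 14.4
tool_pos: [0.5417, 0.0212, 0.0294]
ee_rot: [0.557, 0.436, -0.436, -0.557]
contact_force: [-0.6, 0.6, 2.0]
finger_gap: 0.004
clock: 14.6
tool_pos: [0.5417, 0.0211, 0.029]
ee_rot: [-0.557, -0.436, 0.436, 0.557]
contact_force: [-1.4, 1.8, 3.3]
finger_gap: -0.002
```

```bash
python3 -m creep '[[-1,0,0,-0.5,0,0,0],[-1,0,0,0,0,0,0]]'
```

```text
clock: 14.8
tool_pos: [0.5418, 0.0211, 0.0289]
ee_rot: [-0.557, -0.436, 0.436, 0.557]
contact_force: [-3.0, 2.3, 9.5]
finger_gap: 0.0
```

```bash
python3 -m creep '[[-1,0,0,-0.5,0,0,0],[-1,0,0,0,0,0,0]]'
```

```text
clock: 15.0
tool_pos: [0.5418, 0.0211, 0.0288]
ee_rot: [-0.557, -0.436, 0.436, 0.557]
contact_force: [-4.8, 2.5, 14.4]
finger_gap: 0.002
```

Lid 4 is home. Lid 5 is at (0.564, −0.0115), a shift of +22, −33.

```bash
python3 -m creep '[[-1,0,0,4,0,0,0],[-1,0,0,6,0,0,0],[-1,0,0,0,0,0,0],[-1,7,-11,0,0,0,0],[-1,7,-11,0,0,0,0],[-1,8,-10,0,0,0,0],[-1,0,0,0,0,0,0],[-1,0,0,0,0,0,0]]'; python3 -m creep '[[-1,0,0,-2,0,0,0],[-1,0,0,-2,0,0,0],[-1,0,0,-1,0,0,0],[-1,0,0,-1,0,0,0],[-1,0,0,0,0,0,0]]'
```

```text
clock: 15.8
tool_pos: [0.5637, -0.0116, 0.0376]
ee_rot: [-0.557, -0.435, 0.436, 0.557]
contact_force: [-0.2, 0.2, 0.1]
finger_gap: -0.003
clock: 16.3
tool_pos: [0.5635, -0.0105, 0.0319]
ee_rot: [-0.556, -0.436, 0.436, 0.557]
contact_force: [-0.8, -0.2, 1.0]
finger_gap: -0.002
```

```bash
python3 -m creep '[[-1,0,0,-1,0,0,0],[-1,0,0,-1,0,0,0],[-1,0,0,-0.5,0,0,0],[-1,0,0,0,0,0,0]]'; python3 -m creep '[[-1,0,0,-0.5,0,0,0],[-1,0,0,0,0,0,0]]'
```

```text
clock: 16.7
tool_pos: [0.5637, -0.0108, 0.0294]
ee_rot: [0.557, 0.436, -0.436, -0.557]
contact_force: [-0.6, 1.6, 1.6]
finger_gap: -0.0
clock: 16.9
tool_pos: [0.5638, -0.0109, 0.0291]
ee_rot: [0.557, 0.436, -0.436, -0.557]
contact_force: [-0.8, 1.6, 4.3]
finger_gap: 0.0
```

```bash
python3 -m creep '[[-1,0,0,-0.5,0,0,0],[-1,0,0,0,0,0,0]]'
```

```text
clock: 17.1
tool_pos: [0.5638, -0.0109, 0.0289]
ee_rot: [-0.557, -0.436, 0.436, 0.557]
contact_force: [-3.7, 1.8, 9.3]
finger_gap: -0.0
```

```bash
python3 -m creep '[[-1,0,0,-0.5,0,0,0],[-1,0,0,0,0,0,0]]'
```

```text
clock: 17.3
tool_pos: [0.5638, -0.0109, 0.0288]
ee_rot: [-0.557, -0.436, 0.436, 0.557]
contact_force: [-5.1, 1.2, 15.4]
finger_gap: -0.001
```

All five lids are solid. Raising the hand clear and swinging it off to +y, up high, for a last check.

```bash
python3 -m creep '[[-1,0,0,8,0,0,0],[-1,0,0,20,0,0,0],[-1,0,0,30,0,0,0],[-1,0,0,30,0,0,0],[-1,0,0,30,0,0,0],[-1,0,0,30,0,0,0],[-1,0,0,30,0,0,0],[-1,0,-30,0,0,0,0],[-1,0,-30,0,0,0,0],[-1,0,-30,0,0,0,0]]';python3 -m creep '[[-1,0,-30,0,0,0,0],[-1,0,-30,0,0,0,0],[-1,0,-30,0,0,0,0],[-1,0,-30,0,0,0,0],[-1,0,0,0,0,0,0],[-1,0,0,0,0,0,0],[-1,0,0,0,0,0,0]]'; python3 look.py 7
python3 - <<'E'
from h import *
from plant import vision
c=vision.camera("top");P=cloud(c);H=P[...,2];cv2.imwrite("pics/t7.png",c["pixels"][:,:,::-1])
roi=np.zeros((420,560),bool);roi[150:330,190:370]=1
for lo in(.042,.06):
    n,l,st,ce=cv2.connectedComponentsWithStats(((H>lo)&(H<.1)&roi).astype(np.uint8))
    for i in range(1,n):
        if st[i,4]>60: print(lo,ce[i].round(1),P[l==i].mean(0).round(4),np.percentile(H[l==i],95).round(4))
E
```

```text
clock: 18.3
tool_pos: [0.5636, -0.1023, 0.2063]
ee_rot: [0.557, 0.436, -0.436, -0.556]
contact_force: [0.0, 0.8, -0.4]
finger_gap: -0.002
clock: 19.0
tool_pos: [0.5638, -0.2199, 0.2057]
ee_rot: [-0.556, -0.436, 0.436, 0.557]
contact_force: [-0.2, 0.6, -0.0]
finger_gap: -0.001
[ 0.5638 -0.2199  0.2057] [-0.17  0.6  -0.03]
0.042 [279.  175.2] [0.6433 0.0639 0.078 ] 0.0862
0.042 [215.9 208.5] [0.592  0.1711 0.0465] 0.049
0.042 [324.2 226.1] [ 0.5632 -0.0117  0.0474] 0.0509
0.042 [236.6 232.4] [0.5516 0.1351 0.0473] 0.0506
0.042 [304.7 239.4] [0.5406 0.0209 0.0476] 0.0506
0.042 [257.9 242.8] [0.5344 0.0991 0.0474] 0.0508
0.042 [281.6 245.3] [0.5306 0.0594 0.0474] 0.0504
0.042 [321.  289.3] [ 0.4583 -0.0057  0.063 ] 0.0711
0.042 [242.3 298.2] [0.4431 0.1217 0.0692] 0.0932
0.06 [278.6 173.1] [0.6458 0.0645 0.0834] 0.0863
0.06 [320.6 288.8] [ 0.4593 -0.0047  0.0684] 0.0714
0.06 [240.2 299.4] [0.4422 0.1234 0.0883] 0.094
```

View pics/s7.png

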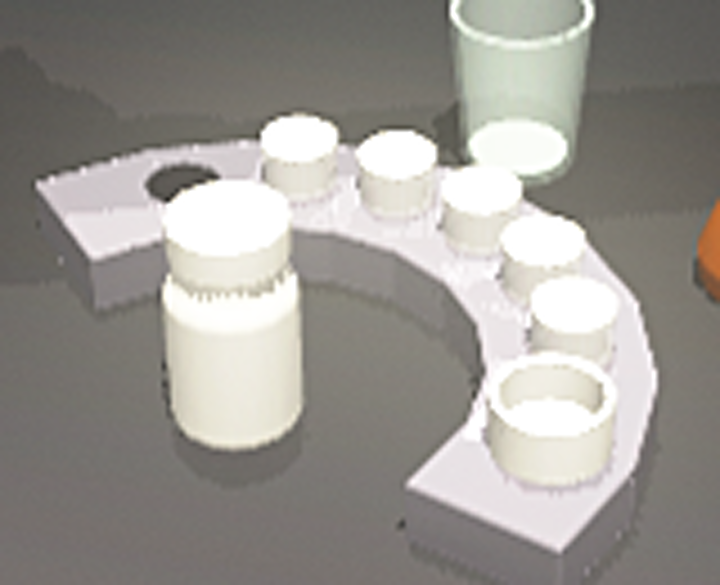

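View pics/t7.png

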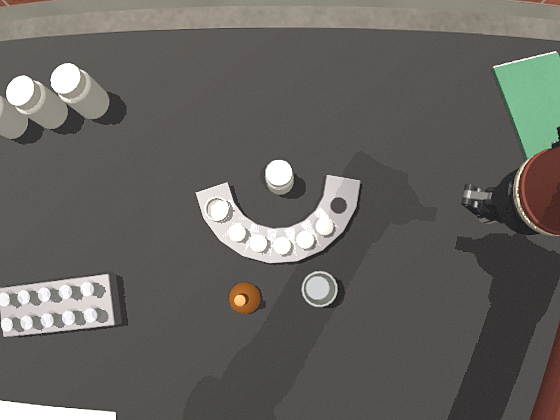

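All five lids are flush in both views, and the tray, jar, beaker and flask are where they started. The hand is clear at about (475,197) in the top view.

```bash
python3 -c "
from plant import manip
print(manip.finish_job())"
```

```text
the job is handed in; nothing more can be done
None
```

I pressed lids 1 to 5 home in order, in one low pass with the closed fingers starting from the rinse-pot end. I then moved the hand clear and handed the job in at about 19 s.

**Pressing:** each lid slid at about 1–4 N, then stopped solidly. I ended each press at 13–15 N, well under the 40 N limit.

**Last checks:**
- **Lids:** in the top camera's depth, the lid tops read 50.4–50.9 mm, against 50.5 mm when fully home. The gap lines under the lids are gone in the scene view.
- **Tray and glassware:** the lids' xy positions are unchanged within about 0.2 mm. The jar, beaker and flask stand where they were in the before and after pictures.
- **Hand:** it is about 0.2 m from the nearest lid, with contact force reading near zero.

**Disagreement:** the real fingertip end sat about 22 mm above the reported TCP height. At the reported lid height there was no contact, so I found the tip from scene depth. From there I went by the force reading instead of the reported z.

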